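Stroke the tube lids shut before the heat step

ROBOT

A 6-joint arm with a two-finger parallel gripper is mounted at the origin on the work surface. World frame = base frame: x ahead of the robot, y to its left, z up, the work surface at z = 0. Lengths are in m, angles in rad, forces in N, time in s.
With the tool pointing down it reaches from about 0.35 to 0.775 m from the base axis. Payload 5.5 kg.
Tool frame: the origin (TCP) lies between the finger pads; the fingertips stand 19 mm ahead of it and the grasp point (between the pads) is the TCP; z points along the fingers, y is the direction in which the jaws open and shut (so a half turn about z gives the same grasp; the last joint's range is limited). The gripper opens to 85 mm and grips with 20 to 120 N. Pads are 22 mm wide; open, the fingers measure 114 mm over their backs; the gripper's body (76 mm by 85 mm) begins 54 mm behind the grasp point. The pads swing forward as they close: fully open they stand 13 mm farther back than shut.
Start: joints at [-1.412, 0.313, 0.046, 1.304, 0, 1.431], TCP at [0.169, -0.55, 0.219] pointing down, gripper open.
Joint ranges: [-2.76, 2.76], [-0.86, 1.69], [-1.03, 1.26], [-2.2, 2.34], [-1.47, 1.5], [-3.14, 3.14]. Speed limits (rad/s): [2.57, 2.57, 3.14, 3.14, 3.14, 3.14].

INTERFACE

Orientations are given as a unit quaternion [w, x, y, z].
In Python, from workcell import get_state, cams, workorder gives the robot as it stands.
- The arm moves only by the tool play_rows, never from a script. Its argument "series" is text: rows parted by semicolons, each of 7 numbers parted by spaces: the opening in per cent of the stroke, from 0 (shut) to 100 (fully open), then the shift along the tool's x, y, z in cm, then the turn, a rotation vector about the tool's x, y, z in degrees. A call has 1 to 12 rows; each row shifts and turns the commanded pose from where the row before left it, along the tool's axes as they then stand; what a row does not reach is not made up. A row lasts 1/8 s, in which the tool goes at most 62.5 mm and 10.7 degrees, less where a joint would pass 70% of its speed; a pose out of reach is approached as far as the arm can. A call with a gripper value outside its range is refused whole. The fingers move at their own pace and stop on an object; "newtons" is the grip in N (left out, the last holds). Time passes only in rows, so rows that do not move let the fingers close. It gives the time, the measured TCP pose, the force and the opening at its end, in the units of the state.
- get_state(): the state, without advancing time (a new reading comes with each control period).
- cams.read_camera(name): name is "scene" or "top" or "wrist"; returns the picture (384x512x3 uint8, red, green, blue); there is no depth.
- cams.get_calibration(name): a dict with "fx", "fy", "cx", "cy" (pixels), "rvec" (rotation vector, rad) and "tvec" (3), from world to camera coordinates, as OpenCV has them. Camera axes: x right, y down, z forward; pixel columns grow to the right and rows downward; lengths in m; the calibration is good to about 2 mm. A picture is of the moment at which its call begins: read the wrist's pose just before it. get_calibration takes no time and is no camera call; for the wrist camera it gives the pose at the moment of the call.
- workorder.hand_in(): hands the job in, once; it reports no verdict.
The state is a dict: "clock": time; "joint_pos": joint angles; "qvel": joint speeds; "tau": joint torques, N m; "tcp_pos": TCP position; "orientation": TCP orientation; "wrist_force": force on the tool from outside, world axes, zero at the start; "ft_torque": the same for the moment, N m; "finger_gap": finger opening in m.
Only numpy, scipy, OpenCV 4.12 (cv2) and the standard library are available. Lean on these libraries where they do the work, as an engineer would, in place of code of your own. Each camera call takes 0.05 s, during which the arm holds its last target.

TASK

The five small tubes standing in one row of the dry bath have their hinged lids half open. Run a fingertip along the row, from the end where the hinges face outwards to the other end, so that the lids fold over one after another, and press gently so that all five lie fully shut. This is done by touch alone: leave every tube seated in its bore and everything else on the bench where it stands.

Things in the scene. Friction and masses are not known exactly. Their poses are not given: they have to be found in the camera images.
- bath: the dry bath: white bench heater, 270 mm deep (its x) by 300 mm wide (its y), flat deck 86 mm above the bench; origin on the bench under its middle, its -x side is the sloping control console. It stands fast and does not move.
- block: dark anodised block with small bores (4 rows of 5), holding the row of five tubes: 78 (x) x 104 (y) x 50 mm; origin mid-underside, 42 mm above the bench, so its top is 92 mm above the bench. Sits fast in the bath's left or right well, turned like the bath. The row runs along its y, 9 mm towards +x from the middle; two closed tubes stand 36 mm off, in the row nearest the console.
- mouth1 (a point): centre of the mouth of tube 1 of the row (y = -40 mm in the block; tube 1 is at the hinge end), 8 mm above the block's top, axes as the block's. White 1.5 ml tube, rim 13 mm across, hinge 8.5 mm towards -y at this height; the shut lid's flat top is 2.5 mm above this point, its thumb tab ends 9.7 mm towards +y. Sits springily: yields 1 mm per 2 N pressed, 6 mm at most; it could be pulled up.
- mouth2 (a point): centre of the mouth of tube 2 of the row (y = -20 mm in the block; tube 1 is at the hinge end), 8 mm above the block's top, axes as the block's. White 1.5 ml tube, rim 13 mm across, hinge 8.5 mm towards -y at this height; the shut lid's flat top is 2.5 mm above this point, its thumb tab ends 9.7 mm towards +y. Sits springily: yields 1 mm per 2 N pressed, 6 mm at most; it could be pulled up.
- mouth3 (a point): centre of the mouth of tube 3 of the row (y = 0 mm in the block; tube 1 is at the hinge end), 8 mm above the block's top, axes as the block's. White 1.5 ml tube, rim 13 mm across, hinge 8.5 mm towards -y at this height; the shut lid's flat top is 2.5 mm above this point, its thumb tab ends 9.7 mm towards +y. Sits springily: yields 1 mm per 2 N pressed, 6 mm at most; it could be pulled up.
- mouth4 (a point): centre of the mouth of tube 4 of the row (y = 20 mm in the block; tube 1 is at the hinge end), 8 mm above the block's top, axes as the block's. White 1.5 ml tube, rim 13 mm across, hinge 8.5 mm towards -y at this height; the shut lid's flat top is 2.5 mm above this point, its thumb tab ends 9.7 mm towards +y. Sits springily: yields 1 mm per 2 N pressed, 6 mm at most; it could be pulled up.
- mouth5 (a point): centre of the mouth of tube 5 of the row (y = 40 mm in the block; tube 1 is at the hinge end), 8 mm above the block's top, axes as the block's. White 1.5 ml tube, rim 13 mm across, hinge 8.5 mm towards -y at this height; the shut lid's flat top is 2.5 mm above this point, its thumb tab ends 9.7 mm towards +y. Sits springily: yields 1 mm per 2 N pressed, 6 mm at most; it could be pulled up.
- lid1 (a joint): lid of tube 1: angle in rad about the hinge on the tube's -y side; 0 shut flat, 0.7 to 1.25 at the start (free edge up, leaning towards +y), 2.3 folded right back. It stays where left; about 0.4 N at the free edge moves it. A fingertip moving towards +y, low over the row, folds it shut.
- lid2 (a joint): lid of tube 2: angle in rad about the hinge on the tube's -y side; 0 shut flat, 0.7 to 1.25 at the start (free edge up, leaning towards +y), 2.3 folded right back. It stays where left; about 0.4 N at the free edge moves it. A fingertip moving towards +y, low over the row, folds it shut.
- lid3 (a joint): lid of tube 3: angle in rad about the hinge on the tube's -y side; 0 shut flat, 0.7 to 1.25 at the start (free edge up, leaning towards +y), 2.3 folded right back. It stays where left; about 0.4 N at the free edge moves it. A fingertip moving towards +y, low over the row, folds it shut.
- lid4 (a joint): lid of tube 4: angle in rad about the hinge on the tube's -y side; 0 shut flat, 0.7 to 1.25 at the start (free edge up, leaning towards +y), 2.3 folded right back. It stays where left; about 0.4 N at the free edge moves it. A fingertip moving towards +y, low over the row, folds it shut.
- lid5 (a joint): lid of tube 5: angle in rad about the hinge on the tube's -y side; 0 shut flat, 0.7 to 1.25 at the start (free edge up, leaning towards +y), 2.3 folded right back. It stays where left; about 0.4 N at the free edge moves it. A fingertip moving towards +y, low over the row, folds it shut.
- closed_top1 (a point): top of the lid of one of the two tubes already closed, in the block's row nearest the console, 102.5 mm above the bench; to be left in its bore
- closed_top2 (a point): top of the lid of one of the two tubes already closed, in the block's row nearest the console, 102.5 mm above the bench; to be left in its bore
- screw_top1 (a point): top of the blue cap of a 5 ml screw-cap tube standing in the other block, cap 20 mm across, top 117 mm above the bench; to be left in its bore
- screw_top2 (a point): top of the blue cap of a 5 ml screw-cap tube standing in the other block, cap 20 mm across, top 117 mm above the bench; to be left in its bore
- reagent: bystander: glass reagent bottle with blue screw cap and paper label, 56 mm across, 105 mm tall; origin at the middle of its underside
- wash_bottle: bystander: natural plastic wash bottle with red cap and bent spout, 74 mm across, 208 mm tall; origin at the middle of its underside
- tip_box: bystander: pipette-tip rack, 85 x 122 mm and about 63 mm tall; origin at the middle of its underside
- timer: bystander: white bench timer lying flat, 65 x 70 x 15 mm; origin at the middle of its underside
- marker: bystander: marker pen lying flat, about 130 mm long and 13 mm thick; origin at the middle of its underside
- wire_rack: bystander: empty orange wire tube rack, 75 x 125 mm, 47 mm tall; origin at the middle of its underside
- beaker: bystander: clear plastic beaker with a handle, 72 mm across, 85 mm tall; origin at the middle of its underside

How it is judged:
On the way, in this order (a step that is already met when the one before it is completed fails the run):
1. the lid of the first tube of the row (tube 1) is folded over (under 0.4 rad) (value of joint lid1 below 0.4 rad), for 0.05 s.
2. the lid of the middle tube of the row (tube 3) is folded over (under 0.4 rad) (value of joint lid3 below 0.4 rad), for 0.05 s.
3. the lid of the last tube of the row (tube 5) is folded over (under 0.4 rad) (value of joint lid5 below 0.4 rad), for 0.05 s.
At the end, for the whole second after the job is handed in: all five lids are within 0.15 rad of flat shut (thumb tab less than about 2.5 mm up), every tube is within 4 mm of its seated place, the bystanders are within 20 mm of where they stood (value of joint each of lid1, lid2, lid3, lid4, lid5 below 0.15 rad and distance of each of mouth1, mouth2, mouth3, mouth4, mouth5, closed_top1, closed_top2, screw_top1, screw_top2 from where it was at the start of the episode below 0.004 m and distance of each of reagent, wash_bottle, tip_box, timer, marker, wire_rack, beaker from where it was at the start of the episode below 0.02 m); the robot touches nothing.
It fails at once if a tube is pulled up more than 8 mm out of its bore (distance of any of mouth1, mouth2, mouth3, mouth4, mouth5, closed_top1, closed_top2, screw_top1, screw_top2 from where it was at the start of the episode above 0.008 m).
It fails at once if the fingers press on the block, its tubes or the bath with more than 30 N (contact force between the fingers and block above 30 N or contact force between the fingers and bath above 30 N).
It fails at once if a bystander on the bench is lifted, or pushed more than 30 mm (distance of any of reagent, wash_bottle, tip_box, timer, marker, wire_rack, beaker from where it was at the start of the episode above 0.03 m or height (world z) of any of reagent, wash_bottle, tip_box, timer, marker, wire_rack, beaker above 0.02 m).
It also fails if it takes over 54 s, if anything falls off the work surface, if the arm or the gripper's body presses on something with over 40 N, if the wrist force passes 120 N, or if a joint passes its speed limit or range.

## Working session

There is one attempt and no reset: what is moved stays moved. The work goes in short steps, Python scripts to look and compute and a tool call to move; the robot and the scene stay as the last step left them, time stands still between calls to the robot, and variables do not carry over. Pictures are saved under pics/ and viewed, and the job is handed in when it is done.

Besides the shell and the picture viewer there is one more tool, called after ">>>" as a command line: name --argument value ..., lists and objects as JSON in quotes. play_rows: Moves the arm, as the interface text tells. Its arguments: {"type":"object","properties":{"series":{"type":"string"},"newtons":{"type":"number"}},"required":["series"]}

```bash
mkdir -p pics
python3 - <<'E'
from workcell import get_state,cams
import cv2
print(get_state())
for n in("scene","top"):
    cv2.imwrite(f"pics/{n}0.png",cams.read_camera(n)[:,:,::-1]); print(n,cams.get_calibration(n))
E
```

```text
{'clock': 0.0, 'joint_pos': array([-1.41160234e+00,  3.14002773e-01,  4.49895539e-02,  1.30356776e+00,
       -3.90287650e-06,  1.43124289e+00]), 'qvel': array([ 0.0005279 , -0.00121364,  0.00073304,  0.00113226, -0.00102519,
        0.00079553]), 'tau': array([ 1.26675921e-03, -4.80626822e+01,  2.98532850e+01,  1.93523598e-02,
       -6.89073750e-05, -2.53876173e-07]), 'tcp_pos': array([ 0.16916887, -0.54901386,  0.21801184]), 'orientation': array([-8.92264368e-04,  9.88864081e-01,  1.48818790e-01, -1.07140941e-05]), 'wrist_force': array([-0.15752184, -0.63685826, -0.08756433]), 'ft_torque': array([-0.03089933, -0.01731856, -0.04370126]), 'finger_gap': 0.08516521595984264}
scene {'fx': 428.2076208210259, 'fy': 428.2076208210259, 'cx': 250.42315348578364, 'cy': 198.6926176539883, 'rvec': array([ 1.07853729,  2.23887841, -1.15905142]), 'tvec': array([ 0.3300856 , -0.14097007,  1.60329361])}
top {'fx': 432.6830709134172, 'fy': 432.6830709134172, 'cx': 251.20970761055287, 'cy': 191.41760565326283, 'rvec': array([ 2.17878697, -2.14057774,  0.10757557]), 'tvec': array([-0.01703976,  0.50573706,  1.16210453])}
```

View pics/scene0.png

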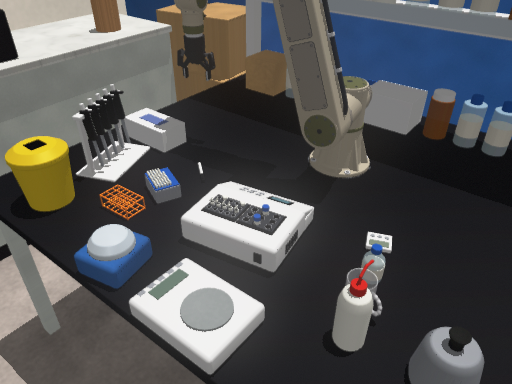

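View pics/top0.png

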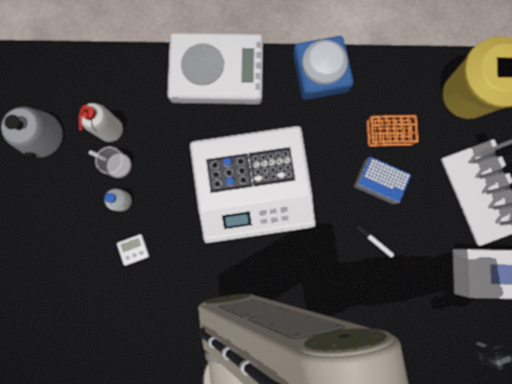

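The top view shows the bath at about (252,185). The tube block is its right well, around (272,167), and the screw caps are at about (228,162) and (229,181). I'll enlarge that area.

Run:
```python
import cv2
i=cv2.imread("pics/top0.png")[120:250,180:325]
cv2.imwrite("pics/topz.png",cv2.resize(i,None,fx=5,fy=4.6 and 5,interpolation=cv2.INTER_CUBIC)[:600])
i=cv2.imread("pics/scene0.png")[175:275,175:325]
cv2.imwrite("pics/scz.png",cv2.resize(i,None,fx=5,fy=5,interpolation=cv2.INTER_CUBIC))
```

```text
(no output)
```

View pics/topz.png

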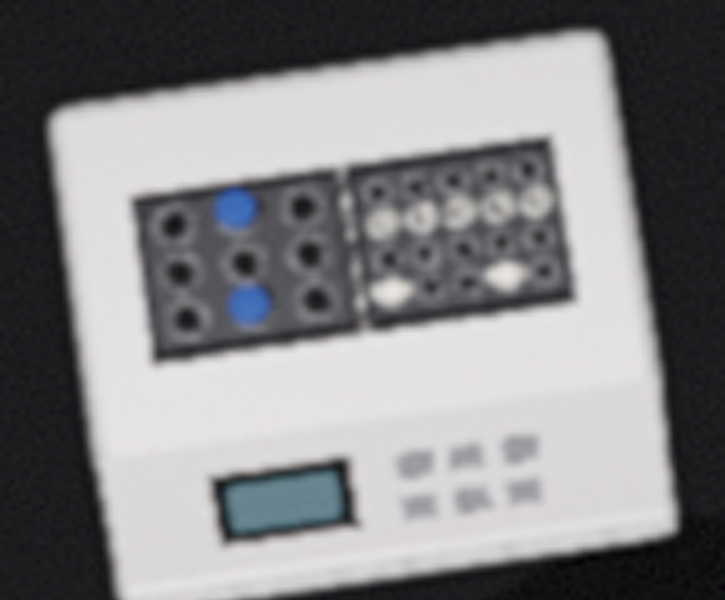

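View pics/scz.png

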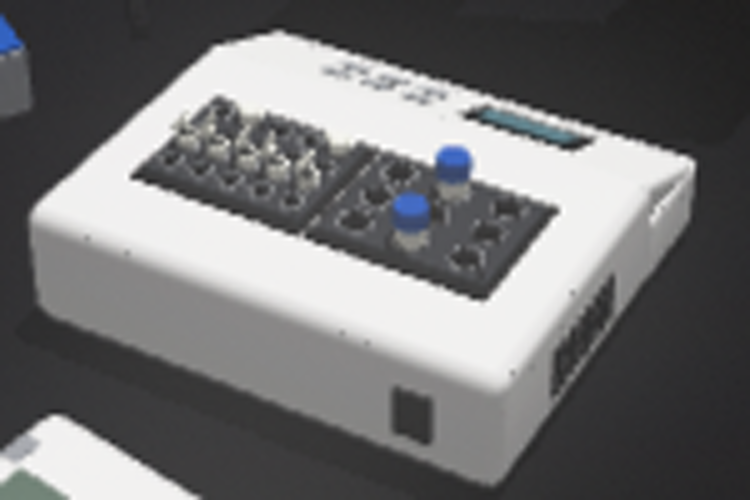

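```bash
cat > h.py <<'E'
import numpy as np,cv2
def back(cal,uv,z):
    R=cv2.Rodrigues(np.array(cal["rvec"]))[0];t=np.array(cal["tvec"]);C=-R.T@t
    d=R.T@np.array([(uv[0]-cal["cx"])/cal["fx"],(uv[1]-cal["cy"])/cal["fy"],1]);s=(z-C[2])/d[2];return C+s*d
def proj(cal,P):
    K=np.array([[cal["fx"],0,cal["cx"]],[0,cal["fy"],cal["cy"]],[0,0,1]])
    return cv2.projectPoints(np.array(P,float).reshape(-1,3),np.array(cal["rvec"]),np.array(cal["tvec"]),K,None)[0].reshape(-1,2)
E
python3 - <<'E'
from workcell import cams
from h import *
c=cams.get_calibration("top")
f=lambda u,v,z:back(c,(180+(u+.5)/5-.5,120+(v+.5)/5-.5),z)
P=[f(*p,.092)[:2] for p in[(350,167),(548,138),(573,298),(370,327)]]
P=np.array(P);print(P.round(4))
print([np.linalg.norm(P[i]-P[(i+1)%4]).round(4) for i in range(4)])
ey=(P[0]-P[1]+P[3]-P[2]);ey/=np.linalg.norm(ey);ex=np.array([ey[1],-ey[0]])
o=P.mean(0);print("center",o,"yaw deg",np.degrees(np.arctan2(ex[1],ex[0])))
for y in(-40,-20,0,20,40): print(y,(o+ex*.009+ey*y/1000).round(4))
for p in[(236,208),(249,303)]: print('screw',f(*p,.117))
from workcell import get_state
w=cams.get_calibration("wrist");print(w, -cv2.Rodrigues(w["rvec"])[0].T@w["tvec"])
E
```

```text
[[ 0.6003 -0.0028]
 [ 0.6175 -0.1065]
 [ 0.5328 -0.1203]
 [ 0.5158 -0.0148]]
[np.float64(0.1052), np.float64(0.0858), np.float64(0.1069), np.float64(0.0854)]
center [ 0.56660418 -0.06108796] yaw deg 9.283080948090966
-40 [ 0.5819 -0.0991]
-20 [ 0.5787 -0.0794]
0 [ 0.5755 -0.0596]
20 [ 0.5723 -0.0399]
40 [ 0.569  -0.0202]
screw [0.57296854 0.0548721  0.117     ]
screw [0.52394171 0.04703522 0.117     ]
{'fx': 308.8104545617963, 'fy': 308.8104545617963, 'cx': 254.77686290987182, 'cy': 187.6349150933739, 'rvec': array([-2.345998  ,  1.73278502,  0.23520442]), 'tvec': array([-0.57468428, -0.0333565 ,  0.37856926])} [ 0.23437784 -0.52945274  0.37341154]
```

Yaw is about 9.3°. The block's +y points to the left in the image, and tube 1 is at the right end, around (0.582, -0.099). I'll turn the tool to the block's axes and hover above it, clear of everything, with the gripper shut.

>>> play_rows --series "0 0 0 -1 0 0 7.8;0 3.8 -3.6 -0.1 0 0 0;0 3.8 -3.6 -0.1 0 0 0;0 3.8 -3.6 -0.1 0 0 0;0 3.8 -3.6 -0.1 0 0 0;0 3.8 -3.6 -0.1 0 0 0;0 3.8 -3.6 -0.1 0 0 0;0 3.8 -3.6 -0.1 0 0 0;0 3.8 -3.6 -0.1 0 0 0;0 3.8 -3.6 -0.1 0 0 0;0 3.8 -3.6 -0.1 0 0 0;0 3.8 -3.6 0 0 0 0" --newtons 40

```text
clock: 1.6
tcp_pos: [0.5183, -0.0895, 0.2387]
orientation: [0.0, 0.997, 0.081, -0.0]
wrist_force: [0.1, -1.6, 1.3]
finger_gap: -0.0001
```

>>> play_rows --series "0 0 0 0 0 0 0;0 0 0 0 0 0 0;0 0 0 0 0 0 0;0 0 0 0 0 0 0"

```text
clock: 2.1
tcp_pos: [0.5171, -0.0921, 0.239]
orientation: [0.0, 0.997, 0.08, 0.0]
wrist_force: [0.6, 0.7, 0.5]
finger_gap: -0.0002
```

Run:
```python
from workcell import get_state,cams
import cv2,json
s=get_state();c=cams.get_calibration("wrist")
cv2.imwrite("pics/w1.png",cams.read_camera("wrist")[:,:,::-1])
json.dump({k:(v.tolist() if hasattr(v,'tolist') else v) for k,v in c.items()},open('w1.json','w'))
print(s['clock'],s['tcp_pos'],s['orientation'],s['wrist_force'],s['finger_gap'],c, cv2.Rodrigues(c['rvec'])[0])
```

```text
2.1 [ 0.51709416 -0.09214496  0.23898316] [1.10740130e-04 9.96775035e-01 8.02466065e-02 2.41844690e-07] [0.61970917 0.68703102 0.4709416 ] -0.00018861603081846747 {'fx': 308.8104545617963, 'fy': 308.8104545617963, 'cx': 254.77686290987182, 'cy': 187.6349150933739, 'rvec': array([-2.22723769,  1.89643013,  0.25538338]), 'tvec': array([-0.17390931,  0.43890843,  0.52977777])} [[ 0.15955909 -0.98718781  0.00106129]
 [-0.95174    -0.15354398  0.26573524]
 [-0.26216763 -0.04341054 -0.96404546]]
```

View pics/w1.png

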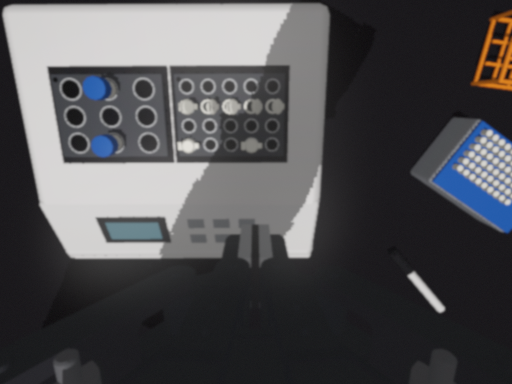

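The wrist view shows the tube block at columns 175–288, rows 66–161. The half-open row is at v≈106, u≈188–276, and the fingertips are at about (252,262). Next I'll enlarge it and check the block pose.

Run:
```python
import json
from h import *
c=json.load(open('w1.json'));im=cv2.imread('pics/w1.png')
# corners rough -> pose
P=np.array([back(c,p,.092)[:2] for p in[(174.5,66),(289,66),(288,161.5),(177,162)]]);print(P.round(4),[np.linalg.norm(P[i]-P[(i+1)%4]).round(4) for i in range(4)])
def grid(o,yaw):
    ex=np.array([np.cos(yaw),np.sin(yaw)]);ey=np.array([-ex[1],ex[0]])
    return lambda x,y,z:np.r_[o+ex*x+ey*y,z]
ey=(P[0]-P[1]+P[3]-P[2]);yaw=np.arctan2(-ey[0],ey[1]);o=P.mean(0)
print(o,np.degrees(yaw))
s=6;x0,y0=168,58;z=cv2.resize(im[y0:y0+100,x0:x0+130],None,fx=s,fy=s,interpolation=cv2.INTER_CUBIC)
g=grid(o,yaw)
for x in(-27,-9,9,27):
  for y in(-40,-20,0,20,40):
    u=proj(c,g(x/1e3,y/1e3,.092))[0];cv2.circle(z,tuple(int((a-b+.5)*s) for a,b in zip(u,(x0,y0))),3,(0,0,255) if x!=9 else (0,255,0),-1)
cv2.imwrite('pics/w1z.png',z)
```

```text
[[ 0.6045 -0.0039]
 [ 0.6212 -0.1074]
 [ 0.534  -0.1232]
 [ 0.5159 -0.0145]] [np.float64(0.1049), np.float64(0.0887), np.float64(0.1102), np.float64(0.0892)]
[ 0.56891168 -0.06224033] 9.312687343732897
```

View pics/w1z.png

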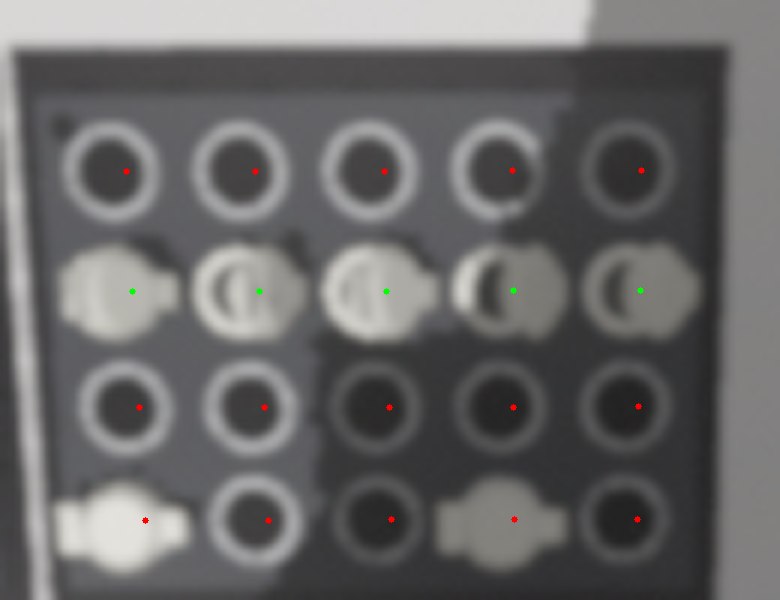

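Run:
```python
import json
from h import *
from scipy.optimize import least_squares
c=json.load(open('w1.json'))
obs=[(27,y,u,v) for y,u,v in zip((40,20,0,-20,-40),(111,240,368,497,627),(171,171,171,170,169))]+[(-9,y,u,v) for y,u,v in zip((40,20,0,-20,-40),(125,251,375,500,624),(408,408,407,407,407))]+[(-27,20,255,520),(-27,0,377,520),(-27,-40,624,520)]
obs=np.array(obs,float)
uv=obs[:,2:]/6-.5+[168,58]
def pts(p,X,Y,Z):
    C,S=np.cos(p[2]),np.sin(p[2]);return np.c_[p[0]+C*X-S*Y,p[1]+S*X+C*Y,np.full(len(X),Z)]
f=lambda p:(proj(c,pts(p,obs[:,0]/1e3,obs[:,1]/1e3,p[3]))-uv).ravel()
for fz in (0,1):
    r=least_squares((lambda q:f(np.r_[q,.092])) if not fz else f,[.569,-.062,.16]+([.092] if fz else []))
    print(r.x,np.degrees(r.x[2]),np.sqrt((r.fun**2).mean()))
p=least_squares(lambda q:f(np.r_[q,.092]),[.569,-.062,.16]).x
Y=np.array([-40,-20,0,20,40])/1e3
print(pts(p,Y*0+.009,Y,.1).round(4))
# tcp in block
C,S=np.cos(p[2]),np.sin(p[2]);d=np.array([.5171,-.0921])-p[:2];print('tcp in block',C*d[0]+S*d[1],-S*d[0]+C*d[1])
```

```text
[ 0.56858118 -0.05995551  0.1638099 ] 9.385615673801441 0.10179199009035887
[ 0.56859983 -0.059986    0.16381822  0.0924514 ] 9.386092745401777 0.09371513039997181
[[ 0.584  -0.098   0.1   ]
 [ 0.5807 -0.0782  0.1   ]
 [ 0.5775 -0.0585  0.1   ]
 [ 0.5742 -0.0388  0.1   ]
 [ 0.5709 -0.019   0.1   ]]
tcp in block -0.05603407243730382 -0.023318712475878387
```

Run:
```python
import json
from h import *
c=json.load(open('w1.json'))
t=np.array([.51709,-.09214,.23898])
for d in(0,.006,.019,.032): print(d,proj(c,t-[0,0,d]))
im=cv2.imread('pics/w1.png');cv2.imwrite('pics/w1f.png',cv2.convertScaleAbs(cv2.resize(im[200:300,190:320],None,fx=6,fy=6,interpolation=cv2.INTER_CUBIC),alpha=2))
```

```text
0 [[254.42764882 232.58062819]]
0.006 [[254.42795715 228.24707016]]
0.019 [[254.42855945 219.78163063]]
0.032 [[254.42908576 212.38420443]]
```

View pics/w1f.png

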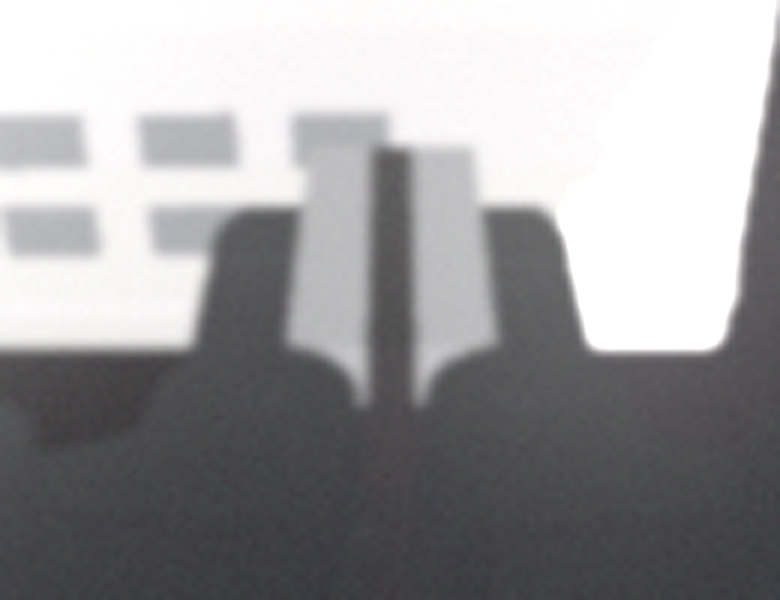

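>>> play_rows --series "0 3.3 2.6 0 0 0 0.2;0 3.2 2.7 0 0 0 0;0 0 0 4 0 0 0;0 0 0 4 0 0 0;0 0 0 3 0 0 0;0 0 0 0 0 0 0;0 0 0 0 0 0 0;0 0 0 0 0 0 0"

```text
clock: 3.15
tcp_pos: [0.5914, -0.1336, 0.1309]
orientation: [0.001, 0.997, 0.079, 0.002]
wrist_force: [-0.0, -0.2, 0.1]
finger_gap: -0.0001
```

Run:
```python
from workcell import get_state,cams
import cv2
from h import *
c=cams.get_calibration("wrist");s=get_state();im=cams.read_camera("wrist")[:,:,::-1]
cv2.imwrite("pics/w2.png",im);t=s['tcp_pos'];print(t,s['wrist_force'])
p=[.5686,-.05996,.1638];C,S=np.cos(p[2]),np.sin(p[2]);d=t[:2]-p[:2];print('blk',C*d[0]+S*d[1],-S*d[0]+C*d[1])
cv2.imwrite("pics/sc2.png",cv2.resize(cams.read_camera("scene")[150:290,150:340,::-1],None,fx=4,fy=4))
```

```text
[ 0.59144965 -0.13363139  0.13091734] [-0.00749586 -0.22086971  0.08948618]
blk 0.010530321317857428 -0.07641133823271214
```

View pics/w2.png

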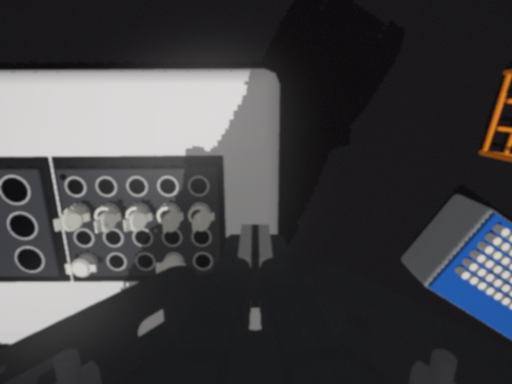

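View pics/sc2.png

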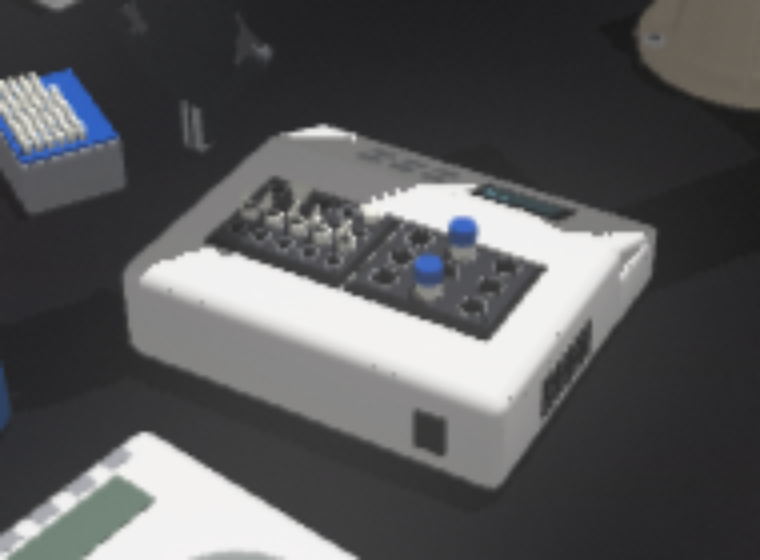

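Run:
```python
from workcell import cams
from h import *
s=cams.get_calibration("scene");w=cams.get_calibration("wrist")
t=np.array([.59145,-.1336,.1309])
for d in(0,.019,.03):
    print(d,(proj(s,t-[0,0,d])+.5-150)*4,proj(w,t-[0,0,d]),proj(w,t-[0,0,d]+np.array([.9867,.163,0])*.011))
print((proj(s,[[.584,-.098,.1],[.5709,-.019,.1]])-150+.5)*4)
```

```text
0 [[201.86915319 157.2445646 ]] [[254.90054168 232.46778906]] [[254.79859854 213.33077837]]
0.019 [[203.72027253 179.18778994]] [[254.81543755 219.71793489]] [[254.72236749 202.29774906]]
0.03 [[204.77694263 191.71358963]] [[254.77343091 213.42471915]] [[254.68483801 196.86605526]]
[[248.13479802 205.88579105]
 [344.45100547 238.43483222]]
```

The visible fingertips appear less far ahead of the TCP than stated (scene zoom (205,152), wrist v≈224), so I'll settle the tip height by touching the fixed deck gently.

>>> play_rows --series "0 0 0 0.6 0 0 0;0 0 0 0.6 0 0 0;0 0 0 0.2 0 0 0;0 0 0 0.2 0 0 0;0 0 0 0.1 0 0 0;0 0 0 0.1 0 0 0;0 0 0 0.1 0 0 0"

```text
clock: 4.12
tcp_pos: [0.5904, -0.1331, 0.11]
orientation: [0.0, 0.997, 0.079, 0.0]
wrist_force: [-0.4, 0.2, 0.3]
finger_gap: 0.0001
```

>>> play_rows --series "0 0 0 0.1 0 0 0;0 0 0 0.1 0 0 0;0 0 0 0.1 0 0 0;0 0 0 0 0 0 0"

```text
clock: 4.62
tcp_pos: [0.5902, -0.133, 0.1068]
orientation: [-0.0, 0.997, 0.079, -0.0]
wrist_force: [0.0, -0.7, 0.2]
finger_gap: -0.0002
```

>>> play_rows --series "0 0 0 0.1 0 0 0;0 0 0 0.1 0 0 0;0 0 0 0 0 0 0"

```text
clock: 5.0
tcp_pos: [0.5902, -0.133, 0.1048]
orientation: [0.0, 0.997, 0.08, -0.0]
wrist_force: [0.6, 0.1, 0.6]
finger_gap: 0.0004
```

>>> play_rows --series "0 0 0 0.1 0 0 0;0 0 0 0 0 0 0"

```text
clock: 5.25
tcp_pos: [0.5902, -0.133, 0.1038]
orientation: [0.0, 0.997, 0.08, -0.0]
wrist_force: [-0.4, -0.6, 0.0]
finger_gap: -0.0001
```

>>> play_rows --series "0 0 0 0.1 0 0 0;0 0 0 0.1 0 0 0;0 0 0 0 0 0 0"

```text
clock: 5.62
tcp_pos: [0.5902, -0.133, 0.1017]
orientation: [-0.0, 0.997, 0.08, -0.0]
wrist_force: [-0.0, 0.2, 0.1]
finger_gap: 0.0
```

>>> play_rows --series "0 0 0 0.1 0 0 0;0 0 0 0.1 0 0 0;0 0 0 0 0 0 0"

```text
clock: 6.0
tcp_pos: [0.5902, -0.133, 0.0997]
orientation: [-0.0, 0.997, 0.079, -0.0]
wrist_force: [0.6, -0.8, -0.7]
finger_gap: 0.0004
```

Run:
```python
from workcell import get_state,cams
import cv2
cv2.imwrite("pics/sc3.png",cv2.resize(cams.read_camera("scene")[150:290,150:340,::-1],None,fx=4,fy=4,interpolation=cv2.INTER_CUBIC))
cv2.imwrite("pics/w3.png",cams.read_camera("wrist")[:,:,::-1])
```

```text
(no output)
```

View pics/sc3.png

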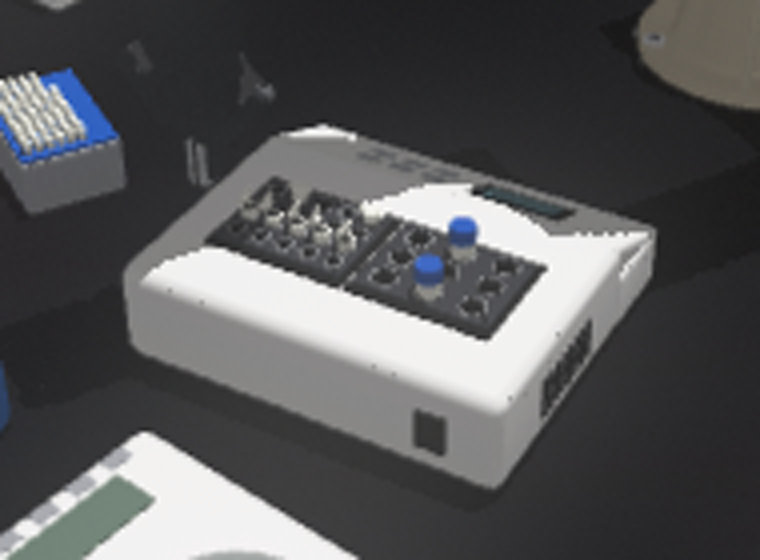

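View pics/w3.png

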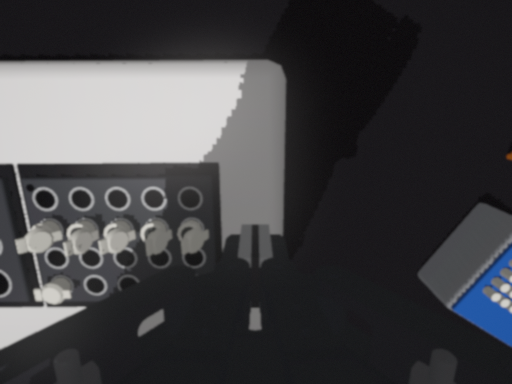

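Run:
```python
import cv2
i=cv2.imread("pics/sc3.png")[60:280,100:380]
cv2.imwrite("pics/sc3z.png",cv2.convertScaleAbs(cv2.resize(i,None,fx=2.7,fy=2.7),alpha=2.5))
i=cv2.imread("pics/w3.png")[160:300,180:340]
cv2.imwrite("pics/w3z.png",cv2.convertScaleAbs(cv2.resize(i,None,fx=4,fy=4),alpha=3))
```

```text
(no output)
```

View pics/sc3z.png

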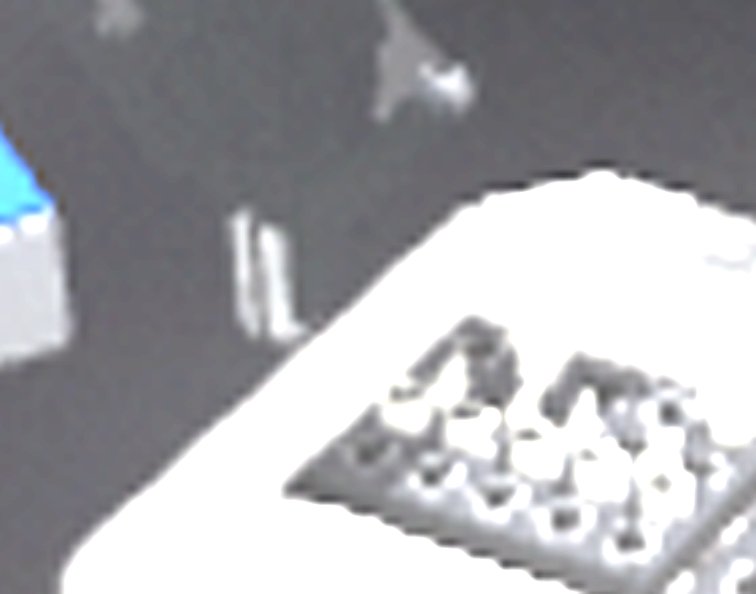

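View pics/w3z.png

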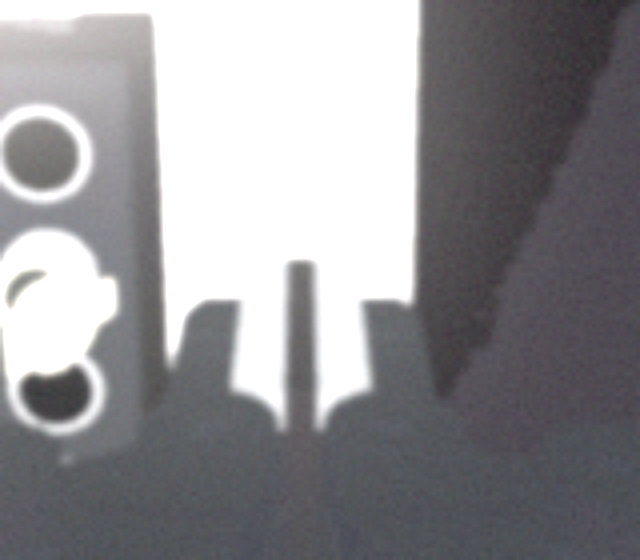

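Run:
```python
from workcell import cams,get_state
from h import *
s=cams.get_calibration("scene");w=cams.get_calibration("wrist");t=get_state()['tcp_pos'];print(t)
ps=np.array([[150+(270/2.7+100)/4-.5,150+(340/2.7+60)/4-.5]]);pw=np.array([[254.8,224.5]])
from scipy.optimize import least_squares
r=least_squares(lambda X:np.r_[(proj(s,X)-ps).ravel(),(proj(w,X)-pw).ravel()],t);print(r.x,r.x-t,r.fun)
for z in(.08,.09,.1,.11): 
  print(z,'scene@z',back(s,ps[0],z)-t,'wrist',back(w,pw[0],z)-t)
```

```text
[ 0.59023232 -0.13300327  0.09986889]
[ 0.59906509 -0.13177341  0.11021472] [0.00883277 0.00122986 0.01034583] [-0.42704461  0.21292526 -0.05120565  0.06665551]
0.08 scene@z [-0.02253971 -0.03049533 -0.01986889] wrist [-0.00330961 -0.00077167 -0.01986889]
0.09 scene@z [-0.01266194 -0.01992504 -0.00986889] wrist [ 0.0007222  -0.00011578 -0.00986889]
0.1 scene@z [-0.00278418 -0.00935475  0.00013111] wrist [0.004754   0.00054012 0.00013111]
0.11 scene@z [0.00709359 0.00121553 0.01013111] wrist [0.00878581 0.00119601 0.01013111]
```

The two views agree that the shut tip is about 10 mm behind the reported TCP, which also explains why there is no contact yet. I expect to touch the deck at TCP z≈0.076.

>>> play_rows --series "0 0 0 0.5 0 0 0;0 0 0 0.5 0 0 0;0 0 0 0.2 0 0 0;0 0 0 0.2 0 0 0;0 0 0 0 0 0 0"

```text
clock: 6.72
tcp_pos: [0.5902, -0.133, 0.0857]
orientation: [-0.0, 0.997, 0.08, -0.0]
wrist_force: [-0.2, 0.3, -0.7]
finger_gap: -0.0003
```

>>> play_rows --series "0 0 0 0.1 0 0 0;0 0 0 0.1 0 0 0;0 0 0 0 0 0 0"

```text
clock: 7.1
tcp_pos: [0.5902, -0.133, 0.0839]
orientation: [0.0, 0.997, 0.079, -0.0]
wrist_force: [0.1, -0.8, 0.5]
finger_gap: -0.0002
```

>>> play_rows --series "0 0 0 0.1 0 0 0;0 0 0 0.1 0 0 0;0 0 0 0 0 0 0"

```text
clock: 7.48
tcp_pos: [0.5902, -0.133, 0.0818]
orientation: [-0.0, 0.997, 0.079, -0.0]
wrist_force: [-0.0, -0.1, 0.4]
finger_gap: 0.0001
```

>>> play_rows --series "0 0 0 0.1 0 0 0;0 0 0 0.1 0 0 0;0 0 0 0 0 0 0"

```text
clock: 7.85
tcp_pos: [0.5902, -0.133, 0.0797]
orientation: [-0.0, 0.997, 0.079, -0.0]
wrist_force: [-0.3, 0.9, 0.2]
finger_gap: 0.0003
```

>>> play_rows --series "0 0 0 0.1 0 0 0;0 0 0 0 0 0 0"

```text
clock: 8.1
tcp_pos: [0.5902, -0.133, 0.0788]
orientation: [0.0, 0.997, 0.079, -0.0]
wrist_force: [-0.3, 0.0, 0.8]
finger_gap: -0.0001
```

>>> play_rows --series "0 0 0 0.1 0 0 0;0 0 0 0 0 0 0"

```text
clock: 8.35
tcp_pos: [0.5902, -0.133, 0.0778]
orientation: [0.0, 0.997, 0.08, -0.0]
wrist_force: [-0.2, 0.1, 0.9]
finger_gap: 0.0002
```

>>> play_rows --series "0 0 0 0.1 0 0 0;0 0 0 0 0 0 0"

```text
clock: 8.6
tcp_pos: [0.5902, -0.133, 0.0768]
orientation: [0.0, 0.997, 0.079, -0.0]
wrist_force: [-0.5, -0.5, 0.2]
finger_gap: 0.0001
```

Run:
```python
from workcell import get_state,cams
import cv2
print(get_state())
i=cams.read_camera("scene")[165:255,175:290,::-1]
cv2.imwrite("pics/sc4.png",cv2.convertScaleAbs(cv2.resize(i,None,fx=6.5,fy=6.5,interpolation=cv2.INTER_CUBIC),alpha=1.3))
```

```text
{'clock': 8.6, 'joint_pos': array([-3.54214892e-01,  4.45840963e-01, -1.16078987e-01,  1.00902213e+00,
       -7.29758317e-05,  2.62822736e+00]), 'qvel': array([-0.0003717 , -0.00117277, -0.00048885,  0.0024697 , -0.0013172 ,
       -0.00045612]), 'tau': array([-2.96140934e-03, -5.28543556e+01,  2.74448311e+01, -1.98397605e-02,
       -1.49879875e-04,  4.59046987e-05]), 'tcp_pos': array([ 0.59018885, -0.13298827,  0.07677989]), 'orientation': array([ 2.47820113e-06,  9.96835560e-01,  7.94912502e-02, -8.14613357e-05]), 'wrist_force': array([-0.51521326, -0.51901627,  0.18908093]), 'ft_torque': array([ 0.03901105,  0.01738428, -0.01312315]), 'finger_gap': 9.394141755683144e-05}
```

View pics/sc4.png

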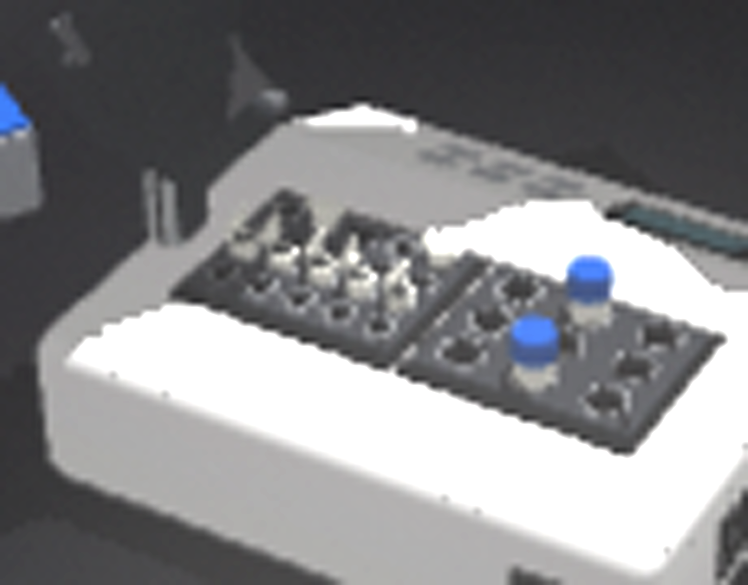

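The scene zoom shows the tip at (168,243), nearly on the deck. I'll carry on in small steps.

>>> play_rows --series "0 0 0 0.1 0 0 0;0 0 0 0 0 0 0"

```text
clock: 8.9
tcp_pos: [0.5902, -0.133, 0.0758]
orientation: [0.0, 0.997, 0.079, -0.0]
wrist_force: [0.4, 0.5, -0.5]
finger_gap: 0.0001
```

>>> play_rows --series "0 0 0 0.1 0 0 0;0 0 0 0 0 0 0"

```text
clock: 9.15
tcp_pos: [0.5902, -0.133, 0.0748]
orientation: [0.0, 0.997, 0.08, -0.0]
wrist_force: [0.8, -0.3, -0.2]
finger_gap: 0.0004
```

>>> play_rows --series "0 0 0 0.1 0 0 0;0 0 0 0 0 0 0"

```text
clock: 9.4
tcp_pos: [0.5902, -0.133, 0.0738]
orientation: [0.0, 0.997, 0.08, -0.0]
wrist_force: [0.0, 0.4, -0.5]
finger_gap: 0.0
```

>>> play_rows --series "0 0 0 0.1 0 0 0;0 0 0 0 0 0 0"

```text
clock: 9.65
tcp_pos: [0.5903, -0.133, 0.0737]
orientation: [0.0, 0.997, 0.079, 0.0]
wrist_force: [-2.9, 0.2, 3.8]
finger_gap: -0.0001
```

>>> play_rows --series "0 0 0 0.1 0 0 0;0 0 0 0 0 0 0"

```text
clock: 9.9
tcp_pos: [0.5903, -0.133, 0.0736]
orientation: [0.0, 0.997, 0.08, 0.0]
wrist_force: [-4.2, 1.5, 10.9]
finger_gap: -0.0
```

>>> play_rows --series "0 0 0 0.1 0 0 0;0 0 0 0 0 0 0"

```text
clock: 10.15
tcp_pos: [0.5903, -0.1331, 0.0736]
orientation: [0.001, 0.997, 0.08, 0.001]
wrist_force: [-5.2, 1.0, 15.5]
finger_gap: -0.0001
```

The deck contact is clear at TCP z=0.0737, at about 5.5 N per mm commanded, so tip z = TCP z + 12.3 mm. Now I'll lift to tip z≈0.106 and start the first sweep.

>>> play_rows --series "0 0 0 -1.2 0 0 0;0 0 0 -1.1 0 0 -0.3;0 0 0 0 0 0 0;0 0 -0.6 0 0 0 0;0 0 -0.8 0 0 0 0;0 0 -0.8 0 0 0 0;0 0 -0.8 0 0 0 0;0 0 0 0 0 0 0"

```text
clock: 11.15
tcp_pos: [0.5852, -0.1025, 0.0939]
orientation: [-0.0, 0.997, 0.083, -0.0]
wrist_force: [-0.1, -0.8, -0.7]
finger_gap: 0.0001
```

>>> play_rows --series "0 0 -0.8 0 0 0 0;0 0 -0.8 0 0 0 0;0 0 -0.8 0 0 0 0;0 0 0 0 0 0 0"

```text
clock: 11.65
tcp_pos: [0.5812, -0.0789, 0.0939]
orientation: [-0.0, 0.997, 0.083, -0.0]
wrist_force: [-0.0, 0.1, -0.3]
finger_gap: 0.0001
```

Run:
```python
from workcell import get_state,cams
import cv2
s=get_state();print(s['tcp_pos'],s['wrist_force'])
i=cams.read_camera("scene")[165:255,175:290,::-1]
cv2.imwrite("pics/sc5.png",cv2.convertScaleAbs(cv2.resize(i,None,fx=6.5,fy=6.5,interpolation=cv2.INTER_CUBIC),alpha=1.3))
cv2.imwrite("pics/w5.png",cams.read_camera("wrist")[:,:,::-1])
```

```text
[ 0.58118129 -0.07885329  0.09387794] [-0.0354614   0.11167441 -0.27774895]
```

View pics/sc5.png

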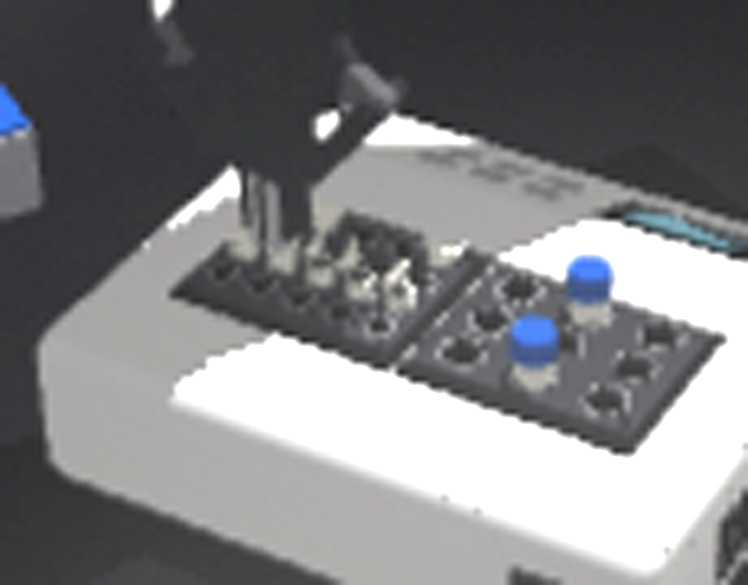

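View pics/w5.png

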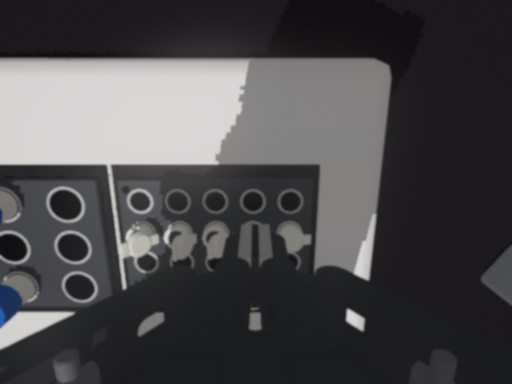

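Tube 1's lid is folded (wrist (295,235)), the tip is over tube 2 and forces are near zero. Continuing the sweep.

>>> play_rows --series "0 0 -0.8 0 0 0 0;0 0 -0.8 0 0 0 0;0 0 -0.8 0 0 0 0;0 0 -0.8 0 0 0 0;0 0 -0.8 0 0 0 0;0 0 0 0 0 0 0"

```text
clock: 12.5
tcp_pos: [0.5746, -0.0394, 0.0939]
orientation: [-0.0, 0.997, 0.083, -0.0]
wrist_force: [0.0, -0.1, -0.5]
finger_gap: -0.0
```

>>> play_rows --series "0 0 -0.8 0 0 0 0;0 0 -0.8 0 0 0 0;0 0 -0.8 0 0 0 0;0 0 -0.8 0 0 0 0;0 0 0 0 0 0 0"

```text
clock: 13.12
tcp_pos: [0.5694, -0.0079, 0.0939]
orientation: [-0.0, 0.997, 0.083, -0.0]
wrist_force: [-0.3, -1.0, -0.2]
finger_gap: 0.0005
```

Run:
```python
from workcell import get_state,cams
import cv2
s=get_state();print(s['tcp_pos'],s['wrist_force'])
i=cams.read_camera("scene")[165:255,175:290,::-1]
cv2.imwrite("pics/sc6.png",cv2.convertScaleAbs(cv2.resize(i,None,fx=6.5,fy=6.5,interpolation=cv2.INTER_CUBIC),alpha=1.3))
cv2.imwrite("pics/w6.png",cams.read_camera("wrist")[:,:,::-1])
```

```text
[ 0.56940908 -0.00787617  0.09386562] [-0.26556056 -1.0358661  -0.23219176]
```

View pics/sc6.png

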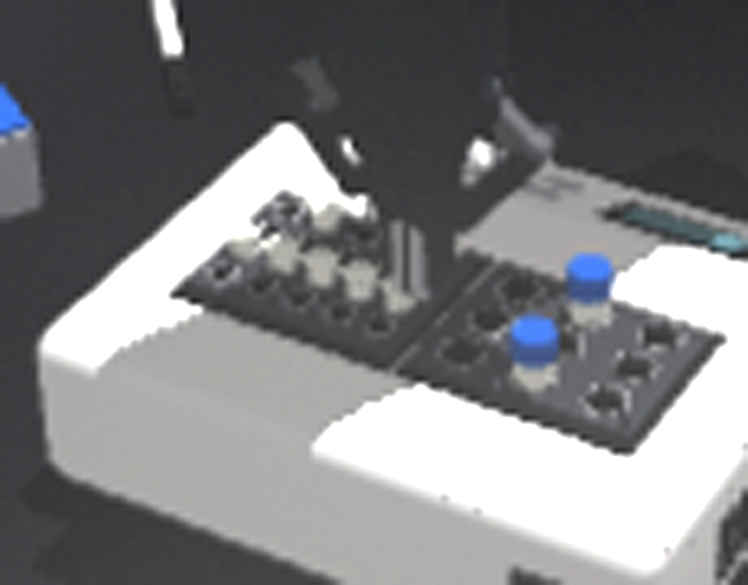

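View pics/w6.png

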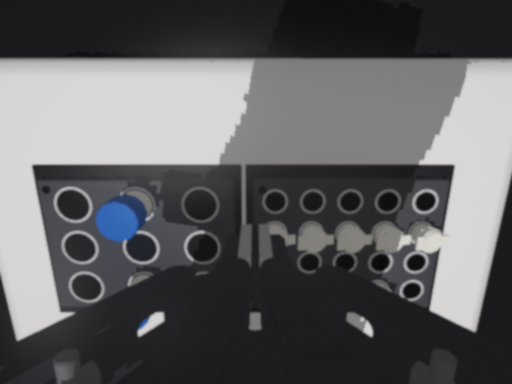

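All five lids are folded over, at v≈238, u≈275–430 in the wrist view. Next I'll lift and press each lid straight down, slightly on its tab side, starting with tube 5 to read the force.

>>> play_rows --series "0 0 0 -0.8 0 0 0;0 0 0.7 0 0 0 0;0 0 0 0.8 0 0 0;0 0 0 0.3 0 0 0;0 0 0 0.2 0 0 0;0 0 0 0.1 0 0 0;0 0 0 0 0 0 0"

```text
clock: 14.1
tcp_pos: [0.5705, -0.0157, 0.0881]
orientation: [0.0, 0.997, 0.082, -0.0]
wrist_force: [-2.3, -1.4, 3.1]
finger_gap: 0.0
```

Force is 3.1 N with the tip at z=0.1004. The tube's 2 N/mm give 1.5 mm of yield at that force, so the lid is flat. Now the other four.

>>> play_rows --series "0 0 0 0.1 0 0 0;0 0 0 -1.5 0 0 0;0 0 2 0 0 0 0;0 0 0 0.8 0 0 0;0 0 0 0.4 0 0 0;0 0 0 0.3 0 0 0;0 0 0 0 0 0 0"

```text
clock: 14.98
tcp_pos: [0.5738, -0.0358, 0.087]
orientation: [0.001, 0.997, 0.082, -0.0]
wrist_force: [-1.7, -2.4, 6.1]
finger_gap: 0.0001
```

>>> play_rows --series "0 0 0 0 0 0 0;0 0 0 -1.5 0 0 0;0 0 2 0 0 0 0;0 0 0 0.8 0 0 0;0 0 0 0.4 0 0 0;0 0 0 0.3 0 0 0;0 0 0 0 0 0 0"

```text
clock: 15.85
tcp_pos: [0.5769, -0.0554, 0.087]
orientation: [0.001, 0.997, 0.082, -0.0]
wrist_force: [-2.7, -2.8, 5.7]
finger_gap: 0.0
```

>>> play_rows --series "0 0 0 0 0 0 0;0 0 0 -1.5 0 0 0;0 0 2 0 0 0 0;0 0 0 0.8 0 0 0;0 0 0 0.4 0 0 0;0 0 0 0.3 0 0 0;0 0 0 0 0 0 0"

```text
clock: 16.73
tcp_pos: [0.5802, -0.0751, 0.087]
orientation: [0.001, 0.997, 0.082, -0.0]
wrist_force: [-2.3, -2.2, 5.5]
finger_gap: 0.0003
```

>>> play_rows --series "0 0 0 0 0 0 0;0 0 0 -1.5 0 0 0;0 0 2 0 0 0 0;0 0 0 0.8 0 0 0;0 0 0 0.4 0 0 0;0 0 0 0.3 0 0 0;0 0 0 0 0 0 0"

```text
clock: 17.6
tcp_pos: [0.5835, -0.0949, 0.087]
orientation: [0.001, 0.997, 0.082, -0.0]
wrist_force: [-2.8, -1.0, 5.2]
finger_gap: 0.0003
```

Every press gave the same height and about 5–6 N. Now I'll lift well clear, back off and look at the lids.

>>> play_rows --series "0 0 0 -2 0 0 0;0 0 0 -4 0 0 0;0 0 0 -4 0 0 0;0 -3 0 -2 0 0 0;0 -3 -3 0 0 0 0;0 0 0 0 0 0 0;0 0 0 0 0 0 0;0 0 0 0 0 0 0"

```text
clock: 18.6
tcp_pos: [0.5204, -0.075, 0.2065]
orientation: [0.0, 0.997, 0.082, -0.0]
wrist_force: [0.4, 0.1, -0.2]
finger_gap: 0.0002
```

Run:
```python
from workcell import get_state,cams
import cv2
s=get_state();print(s['clock'],s['tcp_pos'],s['wrist_force'])
i=cams.read_camera("scene")[165:255,175:290,::-1]
cv2.imwrite("pics/sc7.png",cv2.convertScaleAbs(cv2.resize(i,None,fx=6.5,fy=6.5,interpolation=cv2.INTER_CUBIC),alpha=1.3))
w=cams.read_camera("wrist")[:,:,::-1]
cv2.imwrite("pics/w7.png",w);cv2.imwrite("pics/top7.png",cams.read_camera("top")[:,:,::-1])
```

```text
18.6 [ 0.52043631 -0.07496604  0.20652912] [ 0.39921699  0.13421407 -0.20570667]
```

View pics/sc7.png

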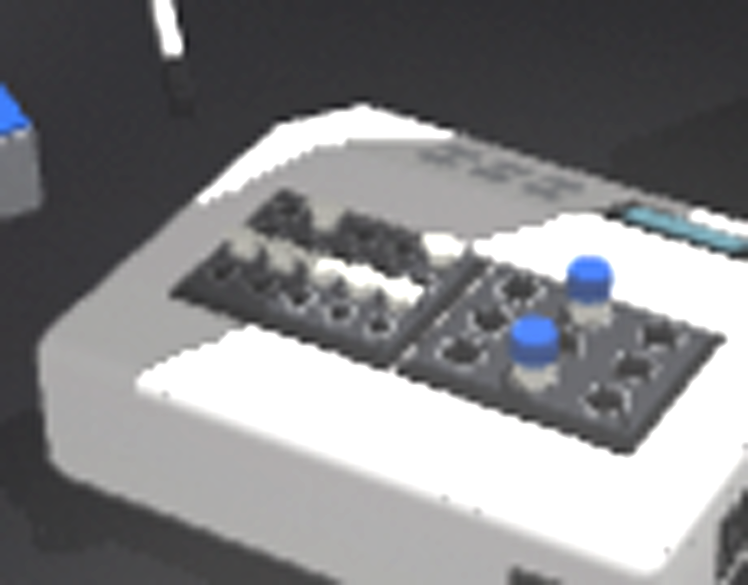

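View pics/w7.png

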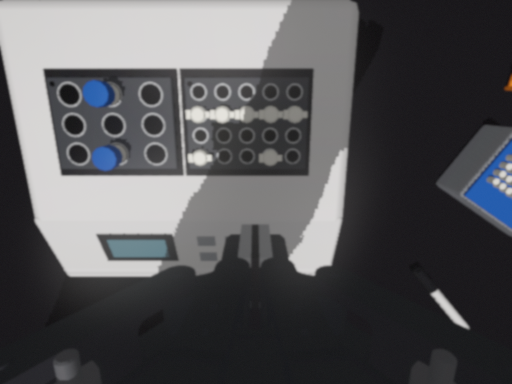

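View pics/top7.png

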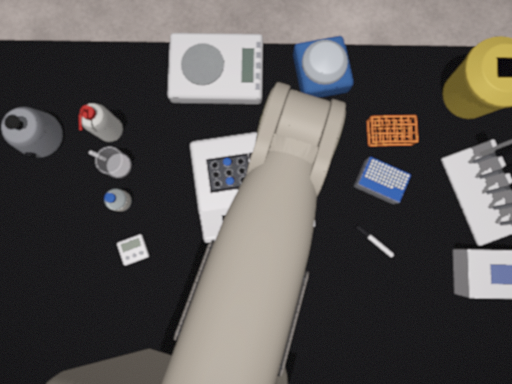

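Run:
```python
import cv2
from workcell import cams
from h import *
c=cams.get_calibration("wrist");im=cv2.imread('pics/w7.png');s=5;x0,y0=178,65
z=cv2.resize(im[y0:y0+115,x0:x0+140],None,fx=s,fy=s,interpolation=cv2.INTER_CUBIC)
p=[.56858,-.05996,.1638];C,S=np.cos(p[2]),np.sin(p[2])
for y in(-40,-20,0,20,40):
  for dy in(0,9.7):
    Y=(y+dy)/1e3;X=.009;u=proj(c,[p[0]+C*X-S*Y,p[1]+S*X+C*Y,.1025])[0]
    cv2.circle(z,tuple(int((a-b+.5)*s) for a,b in zip(u,(x0,y0))),2,(0,0,255),-1)
cv2.imwrite('pics/w7z.png',z)
```

```text
(no output)
```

View pics/w7z.png

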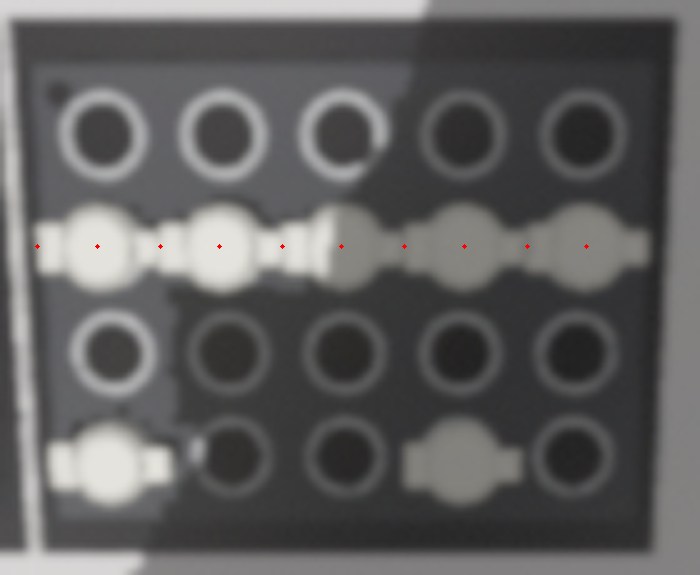

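The zoom shows all five lids flat, with lid centres at about (98,246) to (586,246). The predicted points for shut lids match to within a pixel. The row looks the same as the two tubes that were closed from the start, so I'm handing in.

```bash
python3 -c "
from workcell import workorder;print(workorder.hand_in())"
```

```text
the job is handed in; nothing more can be done
None
```

All five lids are shut, and I handed the job in at about 19 s of the 54 s allowed. It reported no verdict.

- **What I did:** With the gripper shut, I ran the fingertip along the row from tube 1 to tube 5 at about z = 0.106 m, which folded the lids over one after another. I then pressed each lid straight down with roughly 3–6 N.
- **Last checks:** The final wrist picture shows all five lids flat, with centres and thumb tabs within about a pixel of where shut lids should be. All five presses met the lid at about the same height. The closed tubes, screw-cap tubes and bystanders look unmoved in the pictures, and the arm stands clear with only sensor noise on the wrist force. The top view of the tube row was blocked by the arm, so that check rests on the wrist and scene pictures.
- **What disagreed:** With the gripper shut, the fingertips are about 12 mm behind the reported TCP, not 19 mm ahead as stated. I found this from two camera views and by touching the bath deck, with a peak vertical force of about 16 N. All heights use the measured value.

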